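Tighten a sample bottle's cap and hold it down on a touch-start mixer

ROBOT

A 7-joint arm with a two-finger parallel gripper is mounted at the origin on the work surface. World frame = base frame: x ahead of the robot, y to its left, z up, the work surface at z = 0. Lengths are in m, angles in rad, forces in N, time in s.
With the tool pointing down it reaches from about 0.4 to 0.85 m from the base axis. Payload 10.4 kg.
Tool frame: the origin (TCP) lies at the very end of the fingers, on their centre line; the grasp point (between the pads) lies r.pinch_z behind it (r.pinch_z is the distance from the TCP to the grasp point, in m); z points along the fingers, x is the direction in which the jaws open and shut, and the axes are right-handed (so a half turn about z gives the same grasp; the last joint's range is limited). The gripper opens to 87 mm and grips with 3 to 60 N. Pads are 19 mm wide; open, the fingers measure 117 mm over their backs; the gripper's body (75 mm by 190 mm) begins 51 mm behind the grasp point.
Start: joints at [1.213, 0.332, -0.065, 1.46, 0.022, 1.35, -0.088], TCP at [0.205, -0.59, 0.223] pointing down, gripper open.
Joint ranges: [-2.6, 2.6], [-0.5, 2.12], [-1.47, 1.34], [0.16, 2.42], [-1.27, 4.41], [0.06, 2.06], [-2.6, 2.6]. Speed limits (rad/s): [2.22, 2.22, 2.79, 2.79, 3.14, 3.14, 3.14].

INTERFACE

Orientations are given as a unit quaternion [x, y, z, w].
In Python, from bench import r gives the robot as it stands.
- The arm moves only by the tool carry_out, never from a script. Its argument "increments" is text: rows parted by semicolons, each of 7 numbers parted by spaces: the turn, a rotation vector about the tool's x, y, z in degrees, then the shift along the tool's x, y, z in m, then the finger opening in m, from 0 to 0.087. A call has exactly 5 rows; each row is the pose to reach, as a shift and turn from the pose measured when the call began, along the tool's axes at that moment; what a row does not reach only later rows make up. A row lasts 1/8 s, in which the tool goes at most 62.5 mm and 10.7 degrees, less where a joint would pass 70% of its speed; a pose out of reach is approached as far as the arm can. A call with a gripper value outside its range is refused whole. The fingers move at their own pace and stop on an object; "squeeze" is the grip in N (left out, the last holds). Time passes only in rows, so rows that repeat a pose let the fingers close, or fill a call up. It gives the time, the measured TCP pose, the force and the opening at its end, in the units of the state.
- r.read_state(): the state, without advancing time (a new reading comes with each control period).
- r.camera(name): name is "scene" or "top" or "wrist"; returns (picture, depth): 480x640x3 uint8, blue, green, red; 480x640 float32, m along the optical axis (not along the pixel's ray), 0 where there is no reading.
- r.camera_model(name): a dict with "K" (3x3 intrinsics, pixels), "k1" (the pictures are not rectified: a ray, as slopes to the right and down, at radius r is drawn at 1 + k1 r^2 times it, then the intrinsics apply), "extrinsics" (4x4, takes a point from camera to world coordinates). Camera axes: x right, y down, z forward; pixel columns grow to the right and rows downward; lengths in m; the calibration is good to about 2 mm. A picture is of the moment at which its call begins: read the wrist's pose just before it. camera_model takes no time and is no camera call; for the wrist camera it gives the pose at the moment of the call.
- r.close_job(): hands the job in, once; it reports no verdict.
The state is a dict: "time": time; "joint_positions": joint angles; "joint_vel": joint speeds; "joint_torque": joint torques, N m; "ee_pos": TCP position; "eef_rot": TCP orientation; "ft_force": force on the tool from outside, world axes, zero at the start; "torque": the same for the moment, N m; "width": finger opening in m.
Only numpy, scipy, OpenCV 4.12 (cv2) and the standard library are available. Lean on these libraries where they do the work, as an engineer would, in place of code of your own. Each camera call takes 0.05 s, during which the arm holds its last target.

TASK

The tall square bottle in the grey bottle rack has a loose cap: while it stands in its pocket, screw the cap clockwise until it is fully tight. Then lift the bottle out, stand it upright in the middle of the round rubber head of the touch-start vortex mixer and press it straight down until the sprung head meets its hard stop, without forcing it beyond that; finish while still gripping the bottle and holding the head fully down. Leave the short bottles and the other things on the bench where they are.

Things in the scene. Friction and masses are not known exactly. Their poses are not given: they have to be found in the camera images.
- bottle_foot (a point): The tall bottle: a square wide-mouth plastic sample bottle, off-white, 40 x 40 mm in section (corners rounded), 100 mm tall over its black screw cap, about 0.1 kg; the body is 66 mm tall, then a round neck 31 mm in diameter, then the cap from 76 to 100 mm above the foot. It is the only tall bottle among the bottles of the rack. This point is the centre of its underside; z points up the bottle, x and y are square to its sides.
- cap_mid (a point): Centre of the tall bottle's screw cap, on its axis, 88 mm above the foot and 12 mm below the cap's top. The cap is a ribbed black cylinder 38 mm in diameter and 24 mm tall, can be gripped from above across any diameter (its lower edge is 10 mm above the bottle's 40 mm square shoulder), and is captive: it turns about the bottle's axis but neither rises nor comes off, and the bottle can be lifted and pressed by it.
- cap (a joint): Turn of the cap on the tall bottle (rad): grows as it is screwed on, clockwise seen from above, up to its stop at 1.40 (fully tight); it starts loose, between 0.2 and 0.7. Turns stiffly (about 0.05 N m) and stays where it is left. A low bar moulded across the cap's top lies parallel to two sides of the bottle when tight (as on the short bottles) and still has to turn 40 to 69 degrees clockwise at the start.
- rack: Fixed grey plastic bottle rack, 128 (x) x 188 (y) x 45 mm tall, with two rows (x = -30, +30 mm) of three square pockets (y = -60, 0, +60 mm), each 43 mm wide and 35 mm deep, its floor 10 mm above the bench, so that a bottle in it cannot turn round (it has about 6 degrees of play). Origin: centre of its underside, z up. Four pockets hold bottles, the tall one in any of these four.
- mixer: Fixed bench-top vortex mixer, light grey housing 170 (x) x 132 (y) mm, 103 mm tall, standing on suction feet, with a dial and a rocker switch on the sloping panel at its -x side. Origin: centre of its underside, z up. It may stand to the left or the right of the robot, with the rack on the other side. It is not running.
- head_top (a point): Centre of the mixer's head, on its flat upper face: a round black rubber platform 76 mm in diameter with a rim 4 mm high and 3 mm thick round its edge (70 mm clear inside), level, 122 mm above the bench when up. A bottle stands on it inside the rim. The point moves down with the head.
- head (a joint): How far the mixer's head is pressed down (m): 0 up, 0.008 at its hard stop. A spring pushes it up: it begins to move at 4 N and needs 10 N at the stop; a standing bottle alone does not press it down, and it springs up when let go.
- short_a_mid (a point): A short square bottle of the same make in the rack, 40 x 40 mm, 61 mm tall over its black cap (cap 38 mm in diameter, 20 mm tall, already tight); bystander. This point is on its axis, 30 mm above its foot.
- short_b_mid (a point): A short square bottle of the same make in the rack, 40 x 40 mm, 61 mm tall over its black cap (cap 38 mm in diameter, 20 mm tall, already tight); bystander. This point is on its axis, 30 mm above its foot.
- short_c_mid (a point): A short square bottle of the same make in the rack, 40 x 40 mm, 61 mm tall over its black cap (cap 38 mm in diameter, 20 mm tall, already tight); bystander. This point is on its axis, 30 mm above its foot.
- spanner_mid (a point): A steel open-ended spanner, 150 mm long, lying flat between rack and mixer; bystander. Point near its middle.
- tape_mid (a point): A roll of pale tape, 76 mm in diameter, 19 mm tall, lying flat; bystander. Its centre.
Not all that is in view belongs to the job. What is shaped like the part that bears bottle_foot but red is not meant.

How it is judged:
By the outcome, as a careful person would: the job done as asked, in the order asked, and still so for the second after the job is handed in, while the arm keeps its last pose, push and grip.
It also fails if it takes over 51 s, if anything falls off the work surface, if the arm or the gripper's body presses on something with over 40 N, if the wrist force passes 120 N, or if a joint passes its speed limit or range.

## Working session

There is one attempt and no reset: what is moved stays moved. The work goes in short steps, Python scripts to look and compute and a tool call to move; the robot and the scene stay as the last step left them, time stands still between calls to the robot, and variables do not carry over. Pictures are saved under pics/ and viewed, and the job is handed in when it is done.

Besides the shell and the picture viewer there is one more tool, called after ">>>" as name(argument=value, ...) on one line, values as JSON. carry_out: Moves the arm, as the interface text tells. Its arguments: {"type":"object","properties":{"increments":{"type":"string"},"squeeze":{"type":"number"}},"required":["increments"]}

```bash
ls; mkdir -p pics
python3 - <<'E'
from bench import r
import cv2,numpy as np
s=r.read_state()
for k,v in s.items(): print(k,np.round(v,4))
print(r.pinch_z)
for n in ["scene","top"]:
    im,d=r.camera(n); cv2.imwrite(f"pics/{n}0.png",im); np.savez(f"{n}0.npz",im=im,d=d)
    m=r.camera_model(n); print(n,m)
E
```

```text
pics
time 0.0
joint_positions [ 1.2134  0.3329 -0.0647  1.461   0.0216  1.3499 -0.0885]
joint_vel [ 0.0006  0.0016  0.0001  0.0004  0.001  -0.0002  0.0009]
joint_torque [-6.00000e-04 -6.23252e+01  2.44000e-02 -3.89908e+01 -6.14000e-02
  3.99000e-02  1.00000e-04]
ee_pos [ 0.2052 -0.5899  0.2217]
eef_rot [ 8.151e-01 -5.794e-01 -6.000e-04 -4.000e-04]
ft_force [0.2013 0.0949 0.2398]
torque [ 0.0185 -0.0161 -0.027 ]
width 0.0867
0.0187
scene {'K': array([[503.84654728,   0.        , 320.21678138],
       [  0.        , 503.84654728, 244.61734347],
       [  0.        ,   0.        ,   1.        ]]), 'k1': -0.14222130153939172, 'extrinsics': array([[ 0.23835295,  0.62364405, -0.7444837 ,  1.29477535],
       [ 0.97096795, -0.13706012,  0.19605042, -0.18937265],
       [ 0.02022665, -0.769599  , -0.63820707,  0.73115394],
       [ 0.        ,  0.        ,  0.        ,  1.        ]])}
top {'K': array([[507.75652275,   0.        , 322.37955293],
       [  0.        , 507.75652275, 243.32587257],
       [  0.        ,   0.        ,   1.        ]]), 'k1': -0.067364070273198, 'extrinsics': array([[-0.01366328, -0.99339486,  0.11392967,  0.47369683],
       [-0.99985848,  0.01469203,  0.00819493, -0.00860831],
       [-0.00981466, -0.11380158, -0.99345502,  0.98836355],
       [ 0.        ,  0.        ,  0.        ,  1.        ]])}
```

View pics/scene0.png

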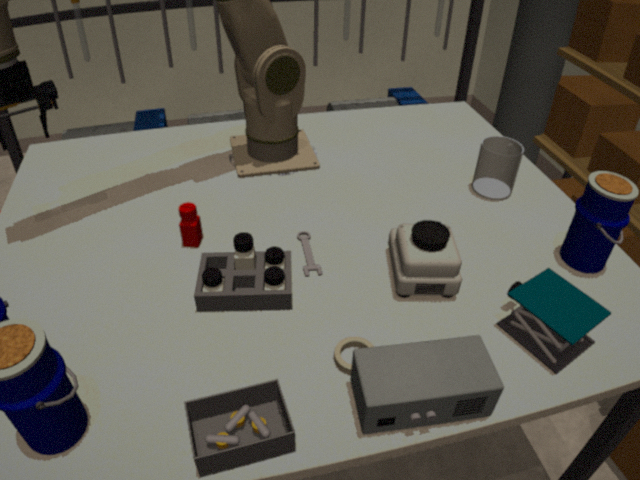

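View pics/top0.png

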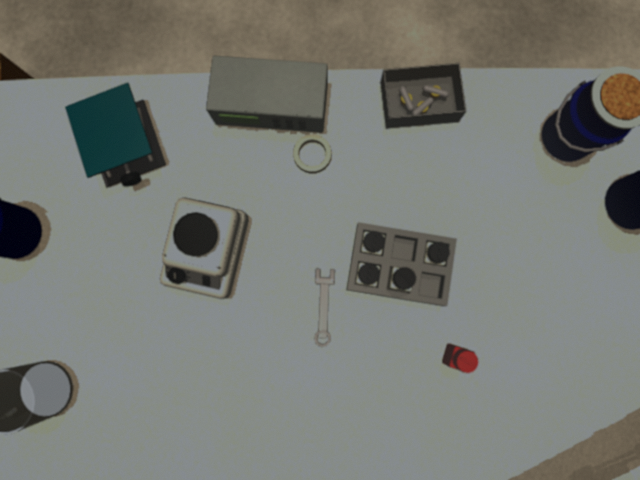

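The tall bottle is at top (403,278) / scene (243,245), in the middle pocket of the near row. The mixer head is at top (195,234). The red decoy stands outside the rack. Next I'll measure these points.

```bash
cat > h.py <<'E'
import numpy as np,cv2
from bench import r
def ray(m,uv):
    K=m["K"];x=(uv[0]-K[0,2])/K[0,0];y=(uv[1]-K[1,2])/K[1,1]
    rd=np.hypot(x,y);q=rd
    for _ in range(20): q=rd/(1+m["k1"]*q*q)
    s=q/rd if rd>0 else 1
    E=m["extrinsics"];return E[:3,3],E[:3,:3]@np.array([x*s,y*s,1])
def onz(m,uv,z):
    o,d=ray(m,uv);return o+d*(z-o[2])/d[2]
def pt(m,uv,dep):
    o,d=ray(m,uv);return o+d*dep
def proj(m,p):
    E=m["extrinsics"];c=E[:3,:3].T@(np.asarray(p)-E[:3,3]);x,y=c[:2]/c[2];f=1+m["k1"]*(x*x+y*y)
    return m["K"][0,0]*x*f+m["K"][0,2],m["K"][1,1]*y*f+m["K"][1,2]
E
python3 - <<'E'
from h import *
m=r.camera_model("top");z=np.load("top0.npz");im,d=z["im"],z["d"]
g=im.max(2)
def blobs(x0,x1,y0,y1,th,zs):
    b=np.zeros_like(g);b[y0:y1,x0:x1]=(g[y0:y1,x0:x1]<th)*255
    cs,_=cv2.findContours(b,cv2.RETR_EXTERNAL,cv2.CHAIN_APPROX_NONE)
    for c in cs:
        if cv2.contourArea(c)>150:
            (u,v),rr=cv2.minEnclosingCircle(c);print((round(u,1),round(v,1)),round(rr,1),"A",cv2.contourArea(c),np.round(onz(m,(u,v),zs),4),"depthpt",np.round(pt(m,(u,v),d[int(v),int(u)]),4))
print("bench z check",[np.round(pt(m,p,d[p[1],p[0]]),4) for p in [(280,250),(420,180)]])
print("head");blobs(165,225,205,262,40,.122)
for t in(30,40): print("caps",t);blobs(355,455,225,300,t,.110)
cv2.imwrite("pics/crop_top.png",np.hstack([cv2.resize(im[215:315,340:465],None,fx=3.2,fy=4*.8,interpolation=cv2.INTER_CUBIC),cv2.resize(im[190:290,150:260],None,fx=3.2,fy=3.2,interpolation=cv2.INTER_CUBIC)])*1)
# rack contour by depth
P=np.zeros((480,640))
o=m["extrinsics"]
K=m["K"]
u,v=np.meshgrid(np.arange(640),np.arange(480))
und=cv2.undistortPoints(np.stack([u,v],-1).reshape(-1,1,2).astype(float),K,np.array([m["k1"],0,0,0,0.])).reshape(480,640,2)
X=np.concatenate([und,np.ones((480,640,1))],2)*d[...,None]@o[:3,:3].T+o[:3,3]
Z=X[...,2]
b=((Z>.03)&(Z<.06)).astype(np.uint8)*255; b[:, :335]=0;b[:,470:]=0;b[:205]=0;b[325:]=0
ys,xs=np.nonzero(b);print("rack",np.median(Z[b>0]))
W=X[b>0][:,:2].astype(np.float32);print(cv2.minAreaRect(W))
b=((Z>.09)&(Z<.15)).astype(np.uint8);b[:,270:]=0;b[:170]=0;b[320:]=0;b[:,:150]=0
print("mixer",cv2.minAreaRect(X[b>0][:,:2].astype(np.float32)))
E
```

```text
bench z check [array([0.575 , 0.0827, 0.0007]), array([ 0.7107, -0.1963,  0.0014])]
head
(194.9, 234.3) 21.4 A 1330.5 [0.592  0.2191 0.122 ] depthpt [0.5925 0.2201 0.1182]
caps 30
caps 40
(403.4, 278.0) 10.4 A 192.5 [ 0.512  -0.1405  0.11  ] depthpt [ 0.512  -0.1404  0.1112]
(438.3, 251.4) 10.8 A 269.0 [ 0.5573 -0.2029  0.11  ] depthpt [ 0.5607 -0.2108  0.0743]
rack 0.044977520860085884
((0.5417444109916687, -0.14837738871574402), (0.1879161298274994, 0.128855362534523), 79.43026733398438)
mixer ((0.5838889479637146, 0.2203403264284134), (0.11751803755760193, 0.14511644840240479), 76.54835510253906)
```

View pics/crop_top.png

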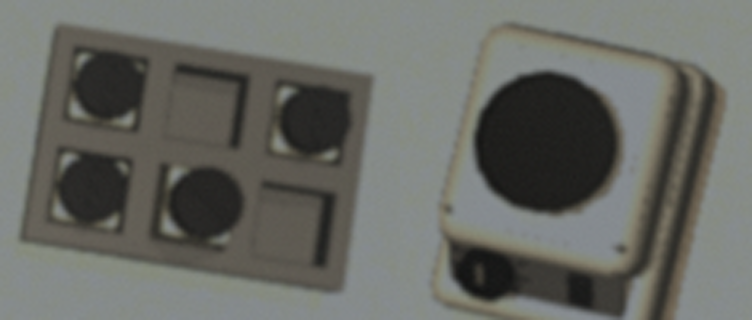

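```bash
cat >> h.py <<'E'
from scipy.spatial.transform import Rotation as Ro
def go(p,yawdeg):
    """increment for TCP to world p, pointing straight down, tool x at world yaw"""
    s=r.read_state();R0=Ro.from_quat(s["eef_rot"]);a=np.radians(yawdeg)
    x=np.array([np.cos(a),np.sin(a),0]);z=np.array([0,0,-1.]);T=Ro.from_matrix(np.stack([x,np.cross(z,x),z],1))
    rv=(R0.inv()*T).as_rotvec(degrees=True);d=R0.inv().apply(np.asarray(p)-s["ee_pos"])
    xa=R0.apply([1,0,0]);print("t",round(s["time"],2),"yaw",round(np.degrees(np.arctan2(xa[1],xa[0])),2),"pos",np.round(s["ee_pos"],4),"w",round(float(s["width"]),4),"F",np.round(s["ft_force"],1),"M",np.round(s["torque"],3),"j",np.round(s["joint_positions"],2))
    print("turn",np.round(rv,2),"shift",np.round(d,4))
E
python3 -c "
from h import *
go([.512,-.143,.24],29)"
```

```text
t 0.1 yaw -70.82 pos [ 0.2052 -0.59    0.2218] w 0.087 F [-0.3  0.   0.2] M [-0.016  0.012 -0.007] j [ 1.21  0.33 -0.06  1.46  0.02  1.35 -0.09]
turn [-6.000e-02  6.000e-02 -9.982e+01] shift [-0.3214 -0.4366 -0.0178]
```

>>> carry_out(increments="0 0 -10 -0.032 -0.044 -0.005 0.087; 0 0 -20 -0.064 -0.087 -0.01 0.087; 0 0 -30 -0.096 -0.131 -0.015 0.087; 0 0 -40 -0.128 -0.175 -0.018 0.087; 0 0 -50 -0.16 -0.218 -0.018 0.087")

```text
time: 0.72
ee_pos: [0.3594, -0.3656, 0.2401]
eef_rot: [0.984, -0.178, -0.0, -0.0]
ft_force: [0.2, -0.1, 0.1]
width: 0.0874
```

```bash
python3 -c "
from h import *
go([.512,-.143,.24],29)"
```

```text
t 0.72 yaw -20.48 pos [ 0.3594 -0.3656  0.2401] w 0.0874 F [ 0.2 -0.1  0.1] M [-0.094 -0.086  0.038] j [ 1.01  0.09 -0.33  1.71  0.03  1.34  0.32]
turn [-6.000e-02  2.000e-02 -4.948e+01] shift [ 6.510e-02 -2.619e-01  2.000e-04]
```

>>> carry_out(increments="0 0 -10 0.013 -0.052 0 0.087; 0 0 -20 0.026 -0.104 0 0.087; 0 0 -30 0.039 -0.157 0 0.087; 0 0 -40 0.052 -0.21 0 0.087; 0 0 -49.5 0.065 -0.262 0 0.087")

```text
time: 1.35
ee_pos: [0.5125, -0.1414, 0.2401]
eef_rot: [0.967, 0.253, -0.0, -0.0]
ft_force: [0.4, -0.4, -0.3]
width: 0.0869
```

Run:
```python
from h import *
go([.512,-.143,.24],29)
m=r.camera_model("wrist");im,d=r.camera("wrist");np.savez("w1.npz",im=im,d=d,E=m["extrinsics"],K=m["K"],k1=m["k1"])
cv2.imwrite("pics/w1.png",im);print(np.round(m["extrinsics"],3))
```

```text
t 1.35 yaw 29.32 pos [ 0.5125 -0.1414  0.2401] w 0.0869 F [ 0.4 -0.4 -0.3] M [ 0.03  -0.174  0.083] j [ 0.73  0.16 -0.6   1.65  0.09  1.35  0.62]
turn [-0.06  0.01  0.32] shift [-0.0012  0.0012  0.0001]
[[ 0.871  0.473  0.13   0.477]
 [ 0.491 -0.841 -0.229 -0.079]
 [ 0.     0.263 -0.965  0.402]
 [ 0.     0.     0.     1.   ]]
```

View pics/w1.png

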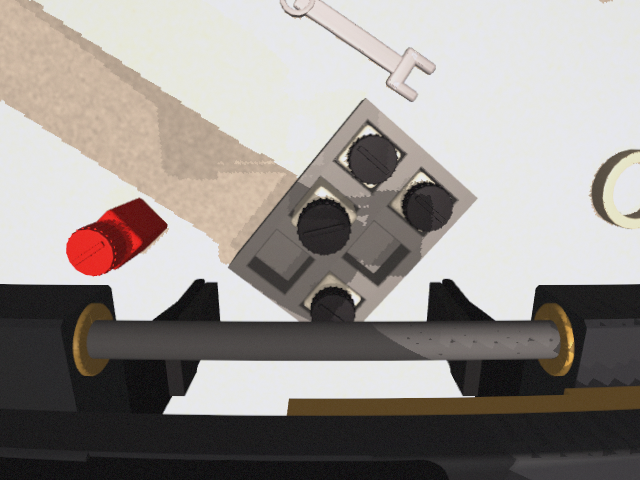

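The wrist view shows the tall cap at (324,225) with its bar nearly horizontal in the image. The short bottles' bars sit at about 45° in the image. I'll measure the cap centre and the bar angle.

```bash
cat > bar.py <<'E'
from h import *
import sys
def ana(f,c,tag,zt=.110):
    z=np.load(f);im=z["im"];m=dict(K=z["K"],k1=float(z["k1"]),extrinsics=z["E"]);d=z["d"]
    g=im.max(2);b=np.zeros_like(g);R=45;u0,v0=c
    b[v0-R:v0+R,u0-R:u0+R]=(g[v0-R:v0+R,u0-R:u0+R]<75)*255
    b=cv2.morphologyEx(b,cv2.MORPH_CLOSE,np.ones((5,5),np.uint8))
    n,l,st,ce=cv2.connectedComponentsWithStats(b);k=l[v0,u0] or 1+np.argmax(st[1:,4]);print(st[k],ce[k])
    # rectified top-down view of plane z=zt around point
    p0=onz(m,c,zt);s=.00015;N=400
    # world x up, world y left
    ii=(np.arange(N)-N/2)*s;uv=np.array([[proj(m,(p0[0]-a,p0[1]-bb,zt)) for bb in ii] for a in ii],np.float32)
    o=cv2.remap(im,uv[...,0],uv[...,1],cv2.INTER_CUBIC)
    oo=np.clip(o.astype(float)*2.5,0,255).astype(np.uint8)
    for t in range(0,400,66): cv2.putText(oo,"",(t,t),0,1,0)
    cv2.imwrite(f"pics/{tag}.png",oo);cv2.imwrite(f"{tag}_raw.png",o)
    ys,xs=np.nonzero(l==k)
    print("p0",p0,"depth",np.round(pt(m,c,d[c[1],c[0]]),4))
    return p0
if __name__=="__main__": ana(sys.argv[1],(int(sys.argv[2]),int(sys.argv[3])),sys.argv[4],float(sys.argv[5]))
E
python3 bar.py w1.npz 324 225 rect1 .110
```

```text
[ 297  198   54   72 2494] [322.78428228 228.20168404]
p0 [ 0.51177596 -0.13922722  0.11      ] depth [ 0.5118 -0.1392  0.1101]
```

View pics/rect1.png

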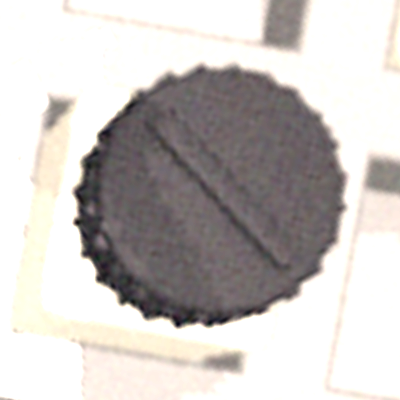

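```bash
python3 -c "
from h import *
go([.5125,-.1420,.081],29.3)"
```

```text
t 1.4 yaw 30.27 pos [ 0.5156 -0.1337  0.2402] w 0.0871 F [-0.7  7.1 -0.1] M [ 0.431 -0.056  0.05 ] j [ 0.72  0.17 -0.61  1.65  0.09  1.35  0.63]
turn [-0.17 -0.18  0.97] shift [-0.0074  0.006   0.1592]
```

>>> carry_out(increments="0 0 1 -0.0074 0.006 0.02 0.07; 0 0 1 -0.0074 0.006 0.06 0.07; 0 0 1 -0.0074 0.006 0.09 0.07; 0 0 1 -0.0074 0.006 0.11 0.07; 0 0 1 -0.0074 0.006 0.12 0.07")

```text
time: 2.02
ee_pos: [0.5117, -0.1421, 0.1189]
eef_rot: [0.968, 0.253, 0.0, -0.002]
ft_force: [-0.0, -0.5, 1.1]
width: 0.0702
```

```bash
python3 -c "
from h import *
go([.5125,-.1420,.081],29.3)"
```

```text
t 2.02 yaw 29.26 pos [ 0.5117 -0.1421  0.1189] w 0.0702 F [-0.  -0.5  1.1] M [ 0.016 -0.181 -0.018] j [ 0.71  0.27 -0.59  1.81  0.16  1.11  0.57]
turn [-0.25 -0.11 -0.04] shift [0.0007 0.0005 0.0379]
```

>>> carry_out(increments="-0.2 -0.1 0 0.0007 0.0005 0.012 0.07; -0.2 -0.1 0 0.0007 0.0005 0.024 0.07; -0.2 -0.1 0 0.0007 0.0005 0.034 0.07; -0.2 -0.1 0 0.0007 0.0005 0.038 0.07; -0.2 -0.1 0 0.0007 0.0005 0.038 0.07")

```text
time: 2.65
ee_pos: [0.5125, -0.142, 0.0808]
eef_rot: [0.968, 0.253, -0.0, -0.001]
ft_force: [-0.2, -0.3, 0.4]
width: 0.07
```

```bash
python3 -c "
from h import *
go([.5125,-.1420,.081],29.3)"
```

```text
t 2.65 yaw 29.26 pos [ 0.5125 -0.142   0.0808] w 0.07 F [-0.2 -0.3  0.4] M [ 0.044 -0.114 -0.027] j [ 0.69  0.32 -0.58  1.84  0.2   1.04  0.54]
turn [-0.06 -0.01 -0.04] shift [-0.      0.     -0.0002]
```

Accurate. Close the jaws.

>>> carry_out(increments="0 0 0 0 0 0 0.045; 0 0 0 0 0 0 0.034; 0 0 0 0 0 0 0.03; 0 0 0 0 0 0 0.03; 0 0 0 0 0 0 0.03", squeeze=30)

```text
time: 3.28
ee_pos: [0.5126, -0.1419, 0.0809]
eef_rot: [0.968, 0.253, 0.0, -0.001]
ft_force: [0.2, 0.7, 0.6]
width: 0.0366
```

```bash
python3 -c "
from h import *
go([.5125,-.1420,.081],29.3)"
```

```text
t 3.27 yaw 29.26 pos [ 0.5126 -0.1419  0.0809] w 0.0366 F [0.2 0.7 0.6] M [ 0.081 -0.213  0.037] j [ 0.69  0.32 -0.58  1.84  0.2   1.04  0.54]
turn [-0.06 -0.02 -0.04] shift [-0.0002  0.     -0.0001]
```

>>> carry_out(increments="0 0 8 0 0 0 0.03; 0 0 16 0 0 0 0.03; 0 0 24 0 0 0 0.03; 0 0 32 0 0 0 0.03; 0 0 38 0 0 0 0.03")

```text
time: 3.9
ee_pos: [0.5129, -0.1418, 0.081]
eef_rot: [0.997, -0.078, 0.0, -0.001]
ft_force: [0.3, 0.6, -1.0]
width: 0.0369
```

```bash
python3 -c "
from h import *
go([.5125,-.1420,.081],-10)"
```

```text
t 3.9 yaw -8.95 pos [ 0.5129 -0.1418  0.081 ] w 0.0369 F [ 0.3  0.6 -1. ] M [ 0.004 -0.297  0.036] j [ 0.61  0.3  -0.48  1.85  0.16  1.03 -0.09]
turn [-0.06 -0.    1.05] shift [-0.0003  0.0002 -0.    ]
```

>>> carry_out(increments="0 0 3 -0.0003 0.0002 0 0.03; 0 0 6 -0.0003 0.0002 0 0.03; 0 0 9 -0.0003 0.0002 0 0.03; 0 0 11 -0.0003 0.0002 0 0.03; 0 0 12 -0.0003 0.0002 0 0.03")

```text
time: 4.53
ee_pos: [0.5127, -0.1419, 0.081]
eef_rot: [0.983, -0.182, 0.0, -0.001]
ft_force: [1.2, 0.4, -1.3]
width: 0.0369
```

```bash
python3 -c "
from h import *
go([.5125,-.1420,.081],-24)"
```

```text
t 4.53 yaw -20.98 pos [ 0.5127 -0.1419  0.081 ] w 0.0369 F [ 1.2  0.4 -1.3] M [-0.007 -0.519  0.064] j [ 0.58  0.29 -0.45  1.85  0.15  1.03 -0.3 ]
turn [-0.07 -0.01  3.02] shift [-0.0002  0.0002  0.    ]
```

>>> carry_out(increments="0 0 1 -0.0002 0.0002 0 0.03; 0 0 2 -0.0002 0.0002 0 0.03; 0 0 3 -0.0002 0.0002 0 0.03; 0 0 4 -0.0002 0.0002 0 0.03; 0 0 4 -0.0002 0.0002 0 0.03")

```text
time: 5.15
ee_pos: [0.5125, -0.142, 0.0811]
eef_rot: [0.976, -0.216, 0.0, -0.001]
ft_force: [3.0, 0.2, 0.5]
width: 0.0368
```

```bash
python3 -c "
from h import *
go([.5125,-.1420,.081],-24)"
```

```text
t 5.15 yaw -24.99 pos [ 0.5125 -0.142   0.0811] w 0.0368 F [3.  0.2 0.5] M [ 0.1   -0.581  0.023] j [ 0.57  0.29 -0.44  1.85  0.14  1.03 -0.36]
turn [-0.07 -0.02 -0.99] shift [-0.     -0.      0.0001]
```

>>> carry_out(increments="0 0 1 0 0 0 0.03; 0 0 2 0 0 0 0.03; 0 0 3 0 0 0 0.03; 0 0 3 0 0 0 0.03; 0 0 3 0 0 0 0.03")

```text
time: 5.78
ee_pos: [0.5125, -0.142, 0.0811]
eef_rot: [0.97, -0.242, 0.0, -0.001]
ft_force: [1.7, -0.4, 0.2]
width: 0.0367
```

```bash
python3 -c "
from h import *
go([.5125,-.1420,.081],-24)"
```

```text
t 5.78 yaw -27.99 pos [ 0.5125 -0.142   0.0811] w 0.0367 F [ 1.7 -0.4  0.2] M [ 0.07  -0.555  0.016] j [ 0.57  0.29 -0.44  1.85  0.14  1.03 -0.41]
turn [-0.07 -0.02 -3.99] shift [-0.      0.      0.0001]
```

>>> carry_out(increments="0 0 1 0 0 0 0.03; 0 0 2 0 0 0 0.03; 0 0 3 0 0 0 0.03; 0 0 3 0 0 0 0.03; 0 0 3 0 0 0 0.03")

```text
time: 6.4
ee_pos: [0.5126, -0.142, 0.0811]
eef_rot: [0.964, -0.267, 0.0, -0.001]
ft_force: [3.4, -0.2, -1.5]
width: 0.0372
```

```bash
python3 -c "
from h import *
go([.5125,-.1420,.081],-24)"
```

```text
t 6.4 yaw -30.96 pos [ 0.5126 -0.142   0.0811] w 0.0372 F [ 3.4 -0.2 -1.5] M [-0.026 -0.855  0.809] j [ 0.56  0.29 -0.43  1.85  0.14  1.03 -0.46]
turn [-0.07 -0.02 -6.96] shift [-0.0001  0.0001  0.0001]
```

The moment jumped to 0.8 N·m, far above the cap's 0.05, so the stop has been met after about 60° (53° measured plus pocket play). I'll let go, back off and check the bar.

>>> carry_out(increments="0 0 0 0 0 0 0.07; 0 0 0 0 0 0 0.07; 0 0 0 0 0 -0.03 0.07; 0 0 0 0 0 -0.08 0.07; 0 0 0 0 0 -0.1 0.07")

```text
time: 7.02
ee_pos: [0.5132, -0.1424, 0.1839]
eef_rot: [0.964, -0.267, 0.002, -0.0]
ft_force: [-0.6, -0.0, 0.0]
width: 0.0691
```

>>> carry_out(increments="0 0 0 0 0 -0.02 0.07; 0 0 0 0 0 -0.04 0.07; 0 0 0 0 0 -0.05 0.07; 0 0 0 0 0 -0.05 0.07; 0 0 0 0 0 -0.05 0.07")

```text
time: 7.65
ee_pos: [0.5125, -0.1424, 0.2329]
eef_rot: [0.964, -0.267, 0.001, -0.0]
ft_force: [0.7, 1.2, -0.0]
width: 0.07
```

Run:
```python
from h import *
go([.5125,-.142,.081],-28)
m=r.camera_model("wrist");im,d=r.camera("wrist");np.savez("w2.npz",im=im,d=d,E=m["extrinsics"],K=m["K"],k1=m["k1"])
cv2.imwrite("pics/w2.png",im);print(proj(m,(.5125,-.142,.11)))
import bar
c=tuple(int(round(t)) for t in proj(m,(.5125,-.142,.11)))
bar.ana("w2.npz",c,"rect2",.11)
```

```text
t 7.65 yaw -31.01 pos [ 0.5125 -0.1424  0.2329] w 0.07 F [ 0.7  1.2 -0. ] M [ 0.047 -0.004  0.024] j [ 0.59  0.15 -0.44  1.67  0.06  1.33 -0.41]
turn [-0.08 -0.09 -3.01] shift [-5.000e-04 -1.000e-04  1.519e-01]
(np.float64(321.7610004792479), np.float64(230.37789115126685))
[ 296  198   60   58 2552] [323.6265674 226.794279 ]
p0 [ 0.51278048 -0.1418542   0.11      ] depth [ 0.5129 -0.1416  0.1113]
```

View pics/w2.png

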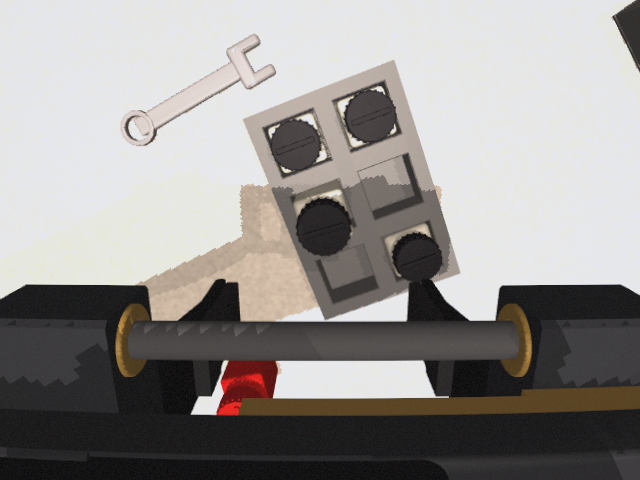

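View pics/rect2.png

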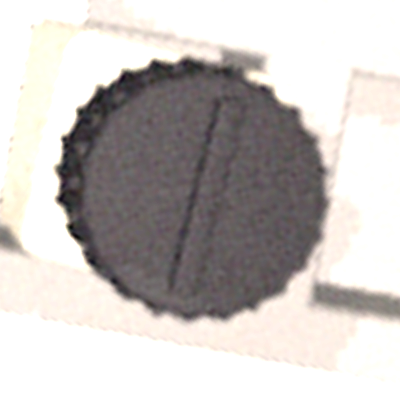

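The bar now lies at -14.6° in world, parallel to the sides to within the pocket play (rack -10.6°). I'll check it against the bottle's own visible shoulder edges in the same picture.

Run:
```python
import bar
from h import *
z=np.load("w2.npz");im=z["im"]
cr=im[165:285,265:385];cr=np.clip(cr.astype(float),0,255).astype(np.uint8)
cv2.imwrite("pics/crop2.png",cv2.resize(cr,(600,600),interpolation=cv2.INTER_CUBIC))
```

```text
(no output)
```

View pics/crop2.png

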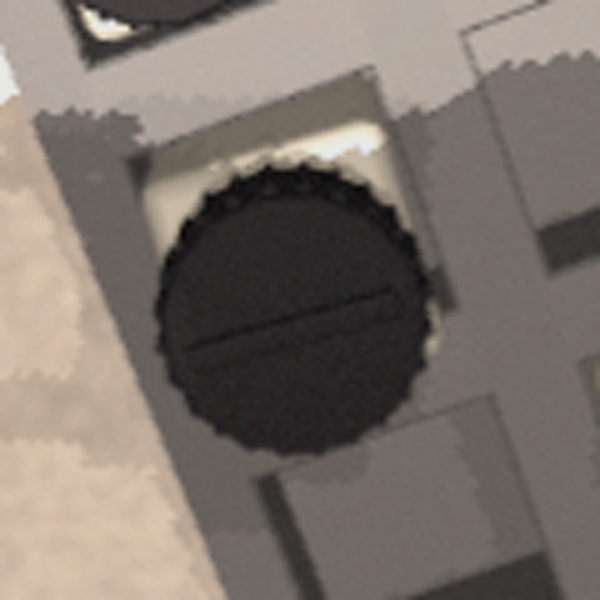

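The bottle shoulder edge slopes 15.0° in the image and the bar 16.3°, against 19.5° for the rack edge. The bar is parallel to the bottle's sides, so the cap is tight. Now I'll go back down to grip and lift.

>>> carry_out(increments="0 0 0 0 0 0.04 0.07; 0 0 0 0 0 0.09 0.07; 0 0 0 0 0 0.13 0.07; 0 0 0 0 0 0.148 0.07; 0 0 0 0 0 0.152 0.07")

```text
time: 8.32
ee_pos: [0.5125, -0.1421, 0.0803]
eef_rot: [0.964, -0.267, 0.0, -0.001]
ft_force: [-1.0, 0.0, 1.2]
width: 0.0699
```

>>> carry_out(increments="0 0 0 0 0 0 0.045; 0 0 0 0 0 0 0.03; 0 0 0 0 0 0 0.03; 0 0 0 0 0 0 0.03; 0 0 0 0 0 0 0.03", squeeze=40)

```text
time: 8.95
ee_pos: [0.5129, -0.1423, 0.0807]
eef_rot: [0.964, -0.267, 0.001, -0.001]
ft_force: [0.6, -1.0, 3.2]
width: 0.0367
```

```bash
python3 -c "
from h import *
go([.5125,-.1420,.25],-31)"
```

```text
t 8.95 yaw -31.01 pos [ 0.5129 -0.1423  0.0807] w 0.0367 F [ 0.6 -1.   3.2] M [-0.092 -0.089 -0.066] j [ 0.56  0.29 -0.43  1.85  0.14  1.03 -0.46]
turn [-0.08 -0.05 -0.01] shift [-0.0003 -0.0003 -0.1693]
```

>>> carry_out(increments="0 0 0 0 0 -0.015 0.03; 0 0 0 0 0 -0.04 0.03; 0 0 0 0 0 -0.08 0.03; 0 0 0 0 0 -0.12 0.03; 0 0 0 0 0 -0.16 0.03")

```text
time: 9.57
ee_pos: [0.5123, -0.1421, 0.243]
eef_rot: [0.964, -0.267, 0.001, -0.001]
ft_force: [-0.3, -0.9, -0.5]
width: 0.0368
```

>>> carry_out(increments="0 0 0 0 0 -0.015 0.03; 0 0 0 0 0 -0.02 0.03; 0 0 0 0 0 -0.02 0.03; 0 0 0 0 0 -0.02 0.03; 0 0 0 0 0 -0.02 0.03")

```text
time: 10.2
ee_pos: [0.5119, -0.1421, 0.262]
eef_rot: [0.964, -0.267, -0.0, -0.001]
ft_force: [0.4, 0.1, -0.7]
width: 0.037
```

Run:
```python
from h import *
go([.592,.2195,.26],-31)
im,d=r.camera("scene");cv2.imwrite("pics/scene1.png",im)
cv2.imwrite("pics/scene1c.png",cv2.resize(im[100:330,150:470],(800,575)))
```

```text
t 10.2 yaw -30.99 pos [ 0.5119 -0.1421  0.262 ] w 0.037 F [ 0.4  0.1 -0.7] M [-0.017 -0.091  0.005] j [ 0.59  0.13 -0.44  1.63  0.06  1.39 -0.4 ]
turn [-0.07  0.02  0.01] shift [-0.1175 -0.3512  0.0025]
```

View pics/scene1c.png

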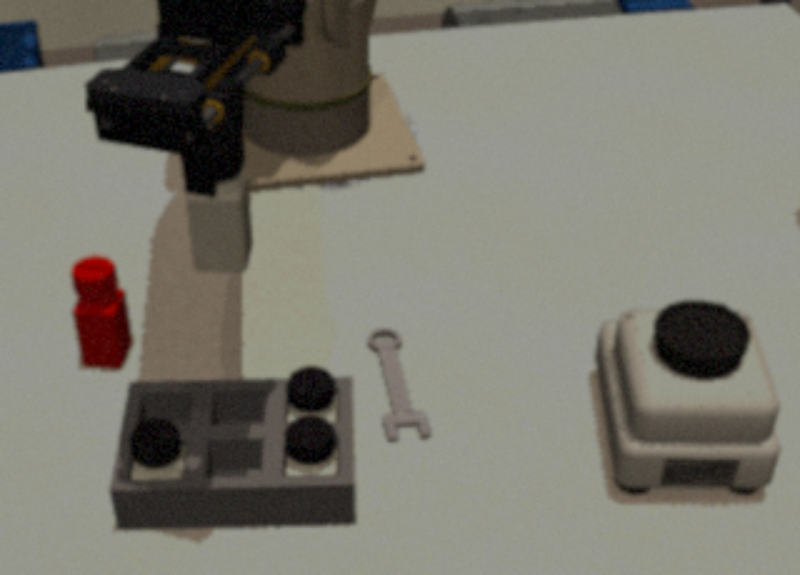

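The bottle is lifted clear and nothing else has moved. I'll cross-check the head's centre in the scene view.

Run:
```python
from h import *
for n,(x0,x1,y0,y1) in dict(scene=(400,460,212,262),top=(165,225,205,262)).items():
    z=np.load(n+"0.npz");im=z["im"];g=im.max(2);m=r.camera_model(n)
    b=np.zeros_like(g);b[y0:y1,x0:x1]=(g[y0:y1,x0:x1]<45)*255
    cs,_=cv2.findContours(b,cv2.RETR_EXTERNAL,cv2.CHAIN_APPROX_NONE);c=max(cs,key=cv2.contourArea)[:,0]
    if n=="scene":  # upper half rim
        (cx,cy)=c.mean(0);c=c[c[:,1]<cy]
    W=np.array([onz(m,p,.126)[:2] for p in c.astype(float)])
    A=np.c_[2*W,np.ones(len(W))];s=np.linalg.lstsq(A,(W**2).sum(1),rcond=None)[0];print(n,len(c),"centre",s[:2].round(4),"R",np.sqrt(s[2]+s[:2]@s[:2]).round(4))
```

```text
scene 50 centre [0.5976 0.218 ] R 0.0359
top 119 centre [0.592  0.2179] R 0.0363
```

Run:
```python
from h import *
from scipy.optimize import least_squares
for n,(x0,x1,y0,y1) in dict(scene=(400,460,212,262),top=(165,225,205,262)).items():
    z=np.load(n+"0.npz");im=z["im"];g=im.max(2);m=r.camera_model(n)
    for th in(45,60,75,90):
        b=np.zeros_like(g);b[y0:y1,x0:x1]=(g[y0:y1,x0:x1]<th)*255
        cs,_=cv2.findContours(b,cv2.RETR_EXTERNAL,cv2.CHAIN_APPROX_NONE);c=max(cs,key=cv2.contourArea)[:,0]
        if n=="scene": c=c[c[:,1]<c.mean(0)[1]]
        W=np.array([onz(m,p,.126)[:2] for p in c.astype(float)])
        f=least_squares(lambda s:np.hypot(*(W-s[:2]).T)-s[2],[.59,.22,.038],loss="soft_l1",f_scale=.001);print(n,th,f.x.round(4),f.cost)
```

```text
scene 45 [0.5971 0.2184 0.0354] 2.05197631734307e-05
scene 60 [0.5977 0.218  0.0367] 1.9683677422333043e-05
scene 75 [0.5979 0.2183 0.0374] 2.0397534107653153e-05
scene 90 [0.596  0.2188 0.0372] 2.4427572268343202e-05
top 45 [0.592  0.2179 0.0363] 3.279779306244778e-05
top 60 [0.592  0.2178 0.0371] 3.066649980870817e-05
top 75 [0.5919 0.2177 0.0377] 3.472240117936212e-05
top 90 [0.5919 0.2175 0.0385] 4.210881237926201e-05
```

>>> carry_out(increments="0 0 0 -0.01 -0.03 0 0.03; 0 0 0 -0.027 -0.08 0 0.03; 0 0 0 -0.045 -0.135 0 0.03; 0 0 0 -0.063 -0.19 0 0.03; 0 0 0 -0.077 -0.23 0 0.03")

```text
time: 10.88
ee_pos: [0.5644, 0.0976, 0.2624]
eef_rot: [0.964, -0.266, -0.0, -0.001]
ft_force: [0.7, -0.4, -0.3]
width: 0.037
```

>>> carry_out(increments="0 0 0 0 -0.01 0 0.03; 0 0 0 0 -0.01 0 0.03; 0 0 0 0 -0.01 0 0.03; 0 0 0 0 -0.01 0 0.03; 0 0 0 0 -0.01 0 0.03")

```text
time: 11.5
ee_pos: [0.5695, 0.1053, 0.2625]
eef_rot: [0.964, -0.267, 0.0, -0.001]
ft_force: [0.1, -0.0, -1.1]
width: 0.0368
```

Run:
```python
from h import *
go([.592,.218,.26],-31)
m=r.camera_model("wrist");im,d=r.camera("wrist");np.savez("w3.npz",im=im,d=d,E=m["extrinsics"],K=m["K"],k1=m["k1"])
cv2.imwrite("pics/w3.png",im);print(proj(m,(.592,.218,.126)))
```

```text
t 11.5 yaw -30.96 pos [0.5695 0.1053 0.2625] w 0.0368 F [ 0.1 -0.  -1.1] M [-0.055 -0.127 -0.019] j [ 0.25  0.27 -0.62  1.5   0.15  1.42 -0.91]
turn [-0.09  0.01  0.04] shift [-0.0387 -0.1082  0.0027]
(np.float64(264.16942180009306), np.float64(67.69462106108571))
```

View pics/w3.png

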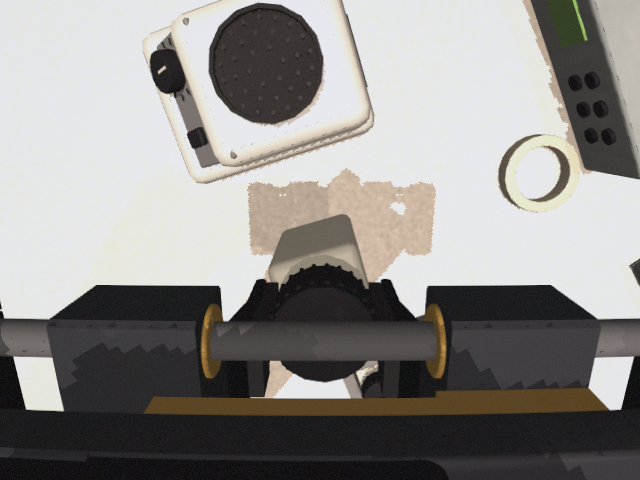

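Head at (266,64) in the wrist view, and the bottle hangs square below the cap at (320,280). Fitting the head circle.

Run:
```python
from h import *
from scipy.optimize import least_squares
z=np.load("w3.npz");im=z["im"];d=z["d"];m=dict(K=z["K"],k1=float(z["k1"]),extrinsics=z["E"]);g=im.max(2)
for th in(60,80,100,120):
    b=np.zeros_like(g);b[0:130,200:332]=(g[0:130,200:332]<th)*255
    cs,_=cv2.findContours(b,cv2.RETR_EXTERNAL,cv2.CHAIN_APPROX_NONE);c=max(cs,key=cv2.contourArea)[:,0]
    W=np.array([onz(m,p,.125)[:2] for p in c.astype(float)])
    f=least_squares(lambda s:np.hypot(*(W-s[:2]).T)-s[2],[.59,.22,.038],loss="soft_l1",f_scale=.001);print(th,f.x.round(4),cv2.minEnclosingCircle(c))
print(pt(m,(266,64),d[64,266]))
```

```text
60 [0.5938 0.2202 0.0363] ((265.44207763671875, 62.76624298095703), 59.572505950927734)
80 [0.5937 0.2196 0.0376] ((265.00274658203125, 62.937156677246094), 60.469146728515625)
100 [0.5937 0.2196 0.0377] ((266.0, 63.0), 60.67134475708008)
120 [0.5937 0.2195 0.0378] ((265.5, 63.0), 60.747528076171875)
[0.59413782 0.22002231 0.1221512 ]
```

Run:
```python
from h import *
go([.5935,.2195,.25],-31)
```

```text
t 11.55 yaw -30.94 pos [0.5695 0.1055 0.2625] w 0.0368 F [-0.2  1.1 -0.4] M [-0.028 -0.063  0.03 ] j [ 0.25  0.27 -0.62  1.5   0.15  1.42 -0.91]
turn [-0.1   0.01  0.06] shift [-0.038  -0.1101  0.0127]
```

>>> carry_out(increments="-0.1 0 0 -0.008 -0.025 0 0.03; -0.1 0 0 -0.02 -0.06 0 0.03; -0.1 0 0 -0.032 -0.093 0 0.03; -0.1 0 0 -0.038 -0.11 0 0.03; -0.1 0 0 -0.038 -0.11 0.004 0.03")

```text
time: 12.18
ee_pos: [0.5934, 0.2202, 0.2586]
eef_rot: [0.964, -0.266, -0.0, -0.0]
ft_force: [0.2, 0.4, -1.6]
width: 0.0368
```

Run:
```python
from h import *
go([.5935,.2195,.2],-31)
```

```text
t 12.18 yaw -30.84 pos [0.5934 0.2202 0.2586] w 0.0368 F [ 0.2  0.4 -1.6] M [-0.011 -0.068  0.037] j [ 0.05  0.41 -0.65  1.36  0.24  1.46 -1.13]
turn [-0.02  0.03  0.16] shift [0.0005 0.0006 0.0586]
```

>>> carry_out(increments="0 0 0 0.0005 0.0006 0.015 0.03; 0 0 0 0.0005 0.0006 0.032 0.03; 0 0 0 0.0005 0.0006 0.048 0.03; 0 0 0 0.0005 0.0006 0.057 0.03; 0 0 0 0.0005 0.0006 0.059 0.03")

```text
time: 12.8
ee_pos: [0.5933, 0.2192, 0.1988]
eef_rot: [0.964, -0.266, -0.001, 0.0]
ft_force: [-0.6, 0.4, 0.1]
width: 0.0366
```

Run:
```python
from h import *
go([.5935,.2195,.193],-31)
im,d=r.camera("scene");cv2.imwrite("pics/scene2c.png",cv2.resize(im[130:330,320:540],(660,600)))
```

```text
t 12.8 yaw -30.85 pos [0.5933 0.2192 0.1988] w 0.0366 F [-0.6  0.4  0.1] M [ 0.006 -0.069  0.054] j [ 0.05  0.44 -0.64  1.44  0.26  1.35 -1.14]
turn [0.02 0.06 0.15] shift [ 0.0001 -0.0003  0.0058]
```

View pics/scene2c.png

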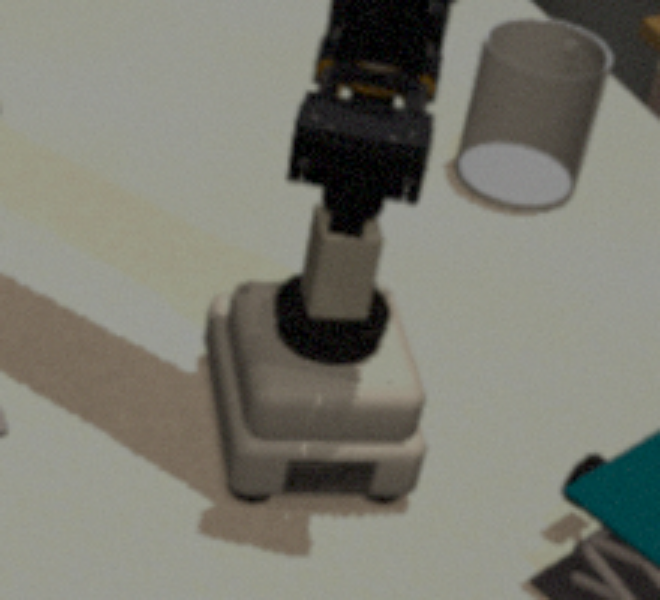

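The bottle is over the head, roughly centred and upright. Press slowly from here.

>>> carry_out(increments="0 0 0 0 0 0.002 0.03; 0 0 0 0 0 0.004 0.03; 0 0 0 0 0 0.006 0.03; 0 0 0 0 0 0.007 0.03; 0 0 0 0 0 0.007 0.03", squeeze=55)

```text
time: 13.48
ee_pos: [0.5936, 0.2195, 0.1926]
eef_rot: [0.964, -0.266, -0.0, -0.0]
ft_force: [-1.5, -1.2, 2.9]
width: 0.0367
```

Run:
```python
from h import *
go([.5935,.2195,.185],-31)
```

```text
t 13.47 yaw -30.85 pos [0.5936 0.2195 0.1926] w 0.0367 F [-1.5 -1.2  2.9] M [-0.158  0.141  0.035] j [ 0.05  0.44 -0.64  1.45  0.26  1.34 -1.14]
turn [-0.03  0.02  0.15] shift [-0.0001  0.0001  0.0076]
```

>>> carry_out(increments="0 0 0 0 0 0.002 0.03; 0 0 0 0 0 0.003 0.03; 0 0 0 0 0 0.004 0.03; 0 0 0 0 0 0.005 0.03; 0 0 0 0 0 0.005 0.03")

```text
time: 14.1
ee_pos: [0.5937, 0.2196, 0.1881]
eef_rot: [0.964, -0.266, 0.0, -0.0]
ft_force: [-2.1, -2.2, 6.9]
width: 0.0365
```

Run:
```python
from h import *
go([.5935,.2195,.185],-31)
```

```text
t 14.1 yaw -30.84 pos [0.5937 0.2196 0.1881] w 0.0365 F [-2.1 -2.2  6.9] M [-0.227  0.421  0.049] j [ 0.05  0.44 -0.64  1.46  0.27  1.33 -1.14]
turn [-0.05  0.    0.16] shift [-0.0001  0.0002  0.0031]
```

>>> carry_out(increments="0 0 0 0 0 0.001 0.03; 0 0 0 0 0 0.002 0.03; 0 0 0 0 0 0.003 0.03; 0 0 0 0 0 0.003 0.03; 0 0 0 0 0 0.003 0.03")

```text
time: 14.72
ee_pos: [0.5938, 0.2198, 0.1858]
eef_rot: [0.964, -0.266, 0.0, -0.001]
ft_force: [-2.5, -1.6, 8.2]
width: 0.0366
```

Run:
```python
from h import *
go([.5935,.2195,.185],-31)
```

```text
t 14.72 yaw -30.85 pos [0.5938 0.2198 0.1858] w 0.0366 F [-2.5 -1.6  8.2] M [-0.32   0.611 -0.013] j [ 0.05  0.44 -0.64  1.46  0.27  1.32 -1.14]
turn [-0.08 -0.03  0.15] shift [-0.0001  0.0004  0.0008]
```

>>> carry_out(increments="0 0 0 0 0 0.001 0.03; 0 0 0 0 0 0.0015 0.03; 0 0 0 0 0 0.002 0.03; 0 0 0 0 0 0.002 0.03; 0 0 0 0 0 0.002 0.03")

```text
time: 15.35
ee_pos: [0.5939, 0.22, 0.1848]
eef_rot: [0.964, -0.266, 0.001, -0.001]
ft_force: [-2.9, -1.5, 8.4]
width: 0.0371
```

Run:
```python
from h import *
go([.5935,.2195,.185],-31)
```

```text
t 15.35 yaw -30.84 pos [0.5939 0.22   0.1848] w 0.0371 F [-2.9 -1.5  8.4] M [-0.313  0.789  0.053] j [ 0.05  0.44 -0.64  1.46  0.27  1.32 -1.15]
turn [-0.12 -0.06  0.16] shift [-0.0001  0.0006 -0.0002]
```

>>> carry_out(increments="0 0 0 0 0.0003 0.001 0.03; -0.1 0 0 0 0.0005 0.0015 0.03; -0.1 0 0 0 0.0005 0.002 0.03; -0.1 0 0 0 0.0005 0.002 0.03; -0.1 0 0 0 0.0005 0.002 0.03")

```text
time: 15.98
ee_pos: [0.594, 0.22, 0.1846]
eef_rot: [0.964, -0.266, 0.001, -0.001]
ft_force: [-4.6, -1.9, 15.6]
width: 0.0369
```

Run:
```python
from h import *
go([.5935,.2195,.185],-31)
```

```text
t 15.97 yaw -30.84 pos [0.594  0.22   0.1846] w 0.0369 F [-4.6 -1.9 15.6] M [-0.45   1.114  0.027] j [ 0.05  0.44 -0.64  1.46  0.27  1.32 -1.15]
turn [-0.1  -0.14  0.16] shift [-0.0002  0.0007 -0.0004]
```

Stop met: z moved only 0.2 mm while the force went from 8.4 to 15.6 N. TCP at 0.1846 puts the foot at 0.114, which is 0.122 − 0.008. Check the hold with a last look.

Run:
```python
from h import *
im,d=r.camera("scene");cv2.imwrite("pics/scene3.png",cv2.resize(im[130:350,150:540],(780,440)))
im,d=r.camera("wrist");cv2.imwrite("pics/w4.png",im)
im,d=r.camera("top")
go([.5935,.2195,.185],-31)
```

```text
t 16.12 yaw -30.84 pos [0.594  0.22   0.1846] w 0.0367 F [-4.8 -2.  15.7] M [-0.445  1.179 -0.046] j [ 0.05  0.44 -0.64  1.46  0.27  1.32 -1.15]
turn [-0.1  -0.14  0.16] shift [-0.0002  0.0007 -0.0004]
```

View pics/scene3.png

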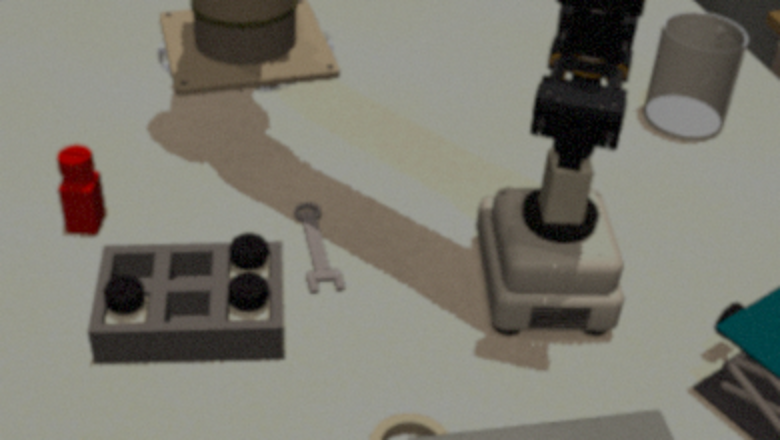

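View pics/w4.png

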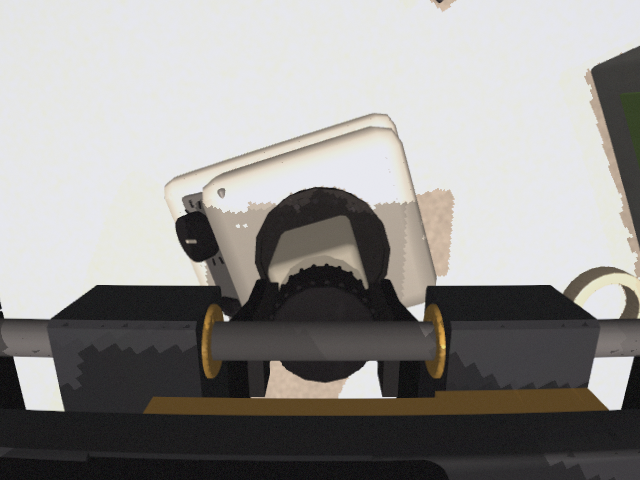

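The bottle stands inside the rim (head at wrist (322,250)), and the head is sunk into the housing. The force holds at 15.7 N, and the rack, spanner and short bottles have not moved. Handing in.

```bash
python3 -c "
from bench import r
print(r.close_job())"
```

```text
the job is handed in; nothing more can be done
None
```

I tightened the cap in the rack and stood the bottle on the mixer head. I pressed the head to its hard stop and handed the job in at about 16 s with the gripper still holding the bottle and the head down.

- **Cap:** I turned it about 60° clockwise. The moment then jumped to 0.8 N·m, far above the cap's 0.05, and after I let go the bar lay within about 1° of parallel to the bottle's sides.
- **Press:** At the stop the vertical force rose from 8.4 to 15.7 N over only 0.2 mm and stayed steady. The tool height puts the foot at 0.114 m, which matches 8 mm of travel.
- **Placement:** The bottle stood inside the rim, upright to about 0.2° by the tool pose, and within about 1 mm of the head centre measured with the wrist camera. In the last pictures the rack, short bottles, spanner and tape looked unmoved.

Two things were less clean. The first head-centre fits from the scene and top cameras disagreed by 4–5 mm in x, so I used the wrist-camera fit, which lay between them and matched the given head size. A sideways force of about 5 N also remained while pressing.

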